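# Find the rocking corner of the instrument stand and press its shim flat

## Robot

A 6-joint arm with a two-finger parallel gripper is mounted at the origin on a cart in front of the work surface, level with it; the furniture and walls round the work are solid. World frame = base frame: x ahead of the robot, y to its left, z up, the work surface at z = 0. Lengths are in m, angles in degrees, forces in N, time in s.
With the tool pointing down it reaches from about 0.3 to 0.75 m from the base axis. Payload 8.5 kg.
Tool frame: the origin (TCP) lies midway between the tips of the shut fingers; the grasp point (between the pads) lies 19 mm behind it (env.hold_point_z is the distance from the TCP to the grasp point, in m); z points along the fingers, y is the line along which they close (so a half turn about z gives the same grasp; the last joint's range is limited). The gripper opens to 85 mm and grips with 20 to 120 N. Pads are 22 mm wide; open, the fingers measure 114 mm over their backs; the gripper's body (76 mm by 85 mm) begins 54 mm behind the grasp point. The pads swing forward as they close: fully open they stand 13 mm farther back than shut.
Start: joints at [54.815, 21.807, 74.336, -0, 83.858, -12.336], TCP at [0.214, 0.507, 0.231] pointing down, gripper open.
Joint ranges: [-178.18, 178.18], [-50.72, 133.34], [12.68, 142.11], [-81.47, 261.47], [9.98, 163.14], [-165.26, 165.26]. Speed limits (degrees/s): [136.94, 136.94, 180, 180, 180, 180].

## Interface

Orientations are given as a 3x3 rotation matrix whose columns are the frame's x, y, z axes.
In Python, from rig import observe, get_image, camera_info, env gives the robot as it stands.
- The arm moves only by the tool drive_tool, never from a script. Its arguments are lists of equal length, an entry for each row: "offset": the shift along the tool's x, y, z in units of 40 mm (1.0 is 40 mm), a list of three; "turn": the turn, a rotation vector about the tool's x, y, z in units of 6 degrees (1.0 is 6 degrees), a list of three; "hand": the opening, from 0 (shut) to 1 (fully open). A call has exactly 10 rows; each row shifts and turns the commanded pose from where the row before left it, along the tool's axes as they then stand; what a row does not reach is not made up. A row lasts 1/8 s, in which the tool goes at most 62.5 mm and 10.7 degrees, less where a joint would pass 70% of its speed; a pose out of reach is approached as far as the arm can. A call is refused whole if a number of a shift passes 1 or a number of a turn 1, either way. A call with a gripper value outside its range is refused whole. The fingers move at their own pace and stop on an object; "newtons" is the grip in N (left out, the last holds). Time passes only in rows, so rows that do not move let the fingers close, or fill a call up. It gives the time, the measured TCP pose, the force, the opening and the grip force at its end, in the units of the state.
- observe(): the state, without advancing time (a new reading comes with each control period).
- get_image(name): name is "scene" or "top" or "wrist"; returns the picture (480x640x3 uint8, blue, green, red); there is no depth.
- camera_info(name): a dict with "fx", "fy", "cx", "cy" (pixels), "k1" (the pictures are not rectified: a ray, as slopes to the right and down, at radius r is drawn at 1 + k1 r^2 times it, then the intrinsics apply), "world_to_cam" (4x4, takes a point from world to camera coordinates). Camera axes: x right, y down, z forward; pixel columns grow to the right and rows downward; lengths in m; the calibration is good to about 2 mm. A picture is of the moment at which its call begins: read the wrist's pose just before it. camera_info takes no time and is no camera call; for the wrist camera it gives the pose at the moment of the call.
- env.close_job(): hands the job in; it is judged then, once.
The state is a dict: "time_s": time; "q": joint angles; "qvel": joint speeds; "joint_efforts": joint torques, N m; "position": TCP position; "tool_rot": TCP orientation; "ft_force": force on the tool from outside, world axes, zero at the start; "wrist_torque": the same for the moment, N m; "grip_width": finger opening in m; "gripper_force": force on a finger pad.
Only numpy, scipy, OpenCV 4.12 (cv2) and the standard library are available. Lean on these libraries where they do the work, as an engineer would, in place of code of your own. Each camera call takes 0.05 s, during which the arm holds its last target. There are 200 camera calls.

## Task

One corner of the steel stand plate gives way and rocks. With the closed fingers press down on the plate's corner pads, one after another, until you find the corner that sinks, then press the shim tab beside that corner down flat on its seat so that it props the plate. Leave the other three tabs standing up, pick up and lift nothing, and leave the bowl standing on the plate and the other things where they are.

Things in the scene. Friction and masses are not known exactly. Their poses are not given: they have to be found in the camera images.
- base: fixed grey base board of the stand, 170 x 326 x 10 mm, lying on the table; origin at the centre of its underside, z up. It stands at any yaw within about 0.3 rad of straight. It carries four sliding feet, four hinged shims and short guide pins round the plate (top of the pins 44 mm above the table).
- plate: loose plain steel plate, 150 (its x) x 190 (its y) x 6 mm, 0.8 kg, resting on the four feet with its underside 40 mm above the table; origin at the centre of its underside. A small bowl stands in its middle. Only guide pins keep it in place; it tips if pressed well outside its corner pads.
- pad_1 (a point): centre of the top of the flat round pad (28 mm across, 2 mm high) at the plate's front left (-x, +y) corner, straight above that corner's foot; 48 mm above the table while the plate is level. Press here. Three of the pads are firm; one corner, a different one each time and not to be told by looking, gives way under about 4 to 8 N and sinks 6 mm, then is firm too.
- pad_2 (a point): centre of the top of the flat round pad (28 mm across, 2 mm high) at the plate's front right (-x, -y) corner, straight above that corner's foot; 48 mm above the table while the plate is level. Press here. Three of the pads are firm; one corner, a different one each time and not to be told by looking, gives way under about 4 to 8 N and sinks 6 mm, then is firm too.
- pad_3 (a point): centre of the top of the flat round pad (28 mm across, 2 mm high) at the plate's back left (+x, +y) corner, straight above that corner's foot; 48 mm above the table while the plate is level. Press here. Three of the pads are firm; one corner, a different one each time and not to be told by looking, gives way under about 4 to 8 N and sinks 6 mm, then is firm too.
- pad_4 (a point): centre of the top of the flat round pad (28 mm across, 2 mm high) at the plate's back right (+x, -y) corner, straight above that corner's foot; 48 mm above the table while the plate is level. Press here. Three of the pads are firm; one corner, a different one each time and not to be told by looking, gives way under about 4 to 8 N and sinks 6 mm, then is firm too.
- foot_1 (a joint): how far the sliding foot under the front left (-x, +y) corner has sunk into its sleeve, in m: 0 at the start for all four, at most about 0.001 for a firm foot when pressed; the bad foot goes to about 0.006 when its corner is pressed and stays down (dry friction), though the plate may rock back level when let go.
- foot_2 (a joint): how far the sliding foot under the front right (-x, -y) corner has sunk into its sleeve, in m: 0 at the start for all four, at most about 0.001 for a firm foot when pressed; the bad foot goes to about 0.006 when its corner is pressed and stays down (dry friction), though the plate may rock back level when let go.
- foot_3 (a joint): how far the sliding foot under the back left (+x, +y) corner has sunk into its sleeve, in m: 0 at the start for all four, at most about 0.001 for a firm foot when pressed; the bad foot goes to about 0.006 when its corner is pressed and stays down (dry friction), though the plate may rock back level when let go.
- foot_4 (a joint): how far the sliding foot under the back right (+x, -y) corner has sunk into its sleeve, in m: 0 at the start for all four, at most about 0.001 for a firm foot when pressed; the bad foot goes to about 0.006 when its corner is pressed and stays down (dry friction), though the plate may rock back level when let go.
- tab_1 (a point): centre of the ribbed upper face of the press tab of the shim at the front left (-x, +y) corner: a steel tab 26 (x) x 42 (y) x 4 mm that sticks out sideways beyond the plate's left (+y) edge, this point 143 mm from the base's middle line when flat. It stands up slanting about 15 degrees at the start, this point 39 mm above the table, and lies level on its rubber seat when pressed flat, this point then 30 mm above the table.
- tab_2 (a point): centre of the ribbed upper face of the press tab of the shim at the front right (-x, -y) corner: a steel tab 26 (x) x 42 (y) x 4 mm that sticks out sideways beyond the plate's right (-y) edge, this point 143 mm from the base's middle line when flat. It stands up slanting about 15 degrees at the start, this point 39 mm above the table, and lies level on its rubber seat when pressed flat, this point then 30 mm above the table.
- tab_3 (a point): centre of the ribbed upper face of the press tab of the shim at the back left (+x, +y) corner: a steel tab 26 (x) x 42 (y) x 4 mm that sticks out sideways beyond the plate's left (+y) edge, this point 143 mm from the base's middle line when flat. It stands up slanting about 15 degrees at the start, this point 39 mm above the table, and lies level on its rubber seat when pressed flat, this point then 30 mm above the table.
- tab_4 (a point): centre of the ribbed upper face of the press tab of the shim at the back right (+x, -y) corner: a steel tab 26 (x) x 42 (y) x 4 mm that sticks out sideways beyond the plate's right (-y) edge, this point 143 mm from the base's middle line when flat. It stands up slanting about 15 degrees at the start, this point 39 mm above the table, and lies level on its rubber seat when pressed flat, this point then 30 mm above the table.
- shim_1 (a joint): hinge angle of the shim at the front left (-x, +y) corner, in rad: near 0 (0 to 0.03) with the tab standing up, 0.26 with the tab pressed flat (its end stop), when its fork has swung up beside the foot and props the plate's underside. Dry friction: it needs about 4 to 6 N on the tab and stays where it is left.
- shim_2 (a joint): hinge angle of the shim at the front right (-x, -y) corner, in rad: near 0 (0 to 0.03) with the tab standing up, 0.26 with the tab pressed flat (its end stop), when its fork has swung up beside the foot and props the plate's underside. Dry friction: it needs about 4 to 6 N on the tab and stays where it is left.
- shim_3 (a joint): hinge angle of the shim at the back left (+x, +y) corner, in rad: near 0 (0 to 0.03) with the tab standing up, 0.26 with the tab pressed flat (its end stop), when its fork has swung up beside the foot and props the plate's underside. Dry friction: it needs about 4 to 6 N on the tab and stays where it is left.
- shim_4 (a joint): hinge angle of the shim at the back right (+x, -y) corner, in rad: near 0 (0 to 0.03) with the tab standing up, 0.26 with the tab pressed flat (its end stop), when its fork has swung up beside the foot and props the plate's underside. Dry friction: it needs about 4 to 6 N on the tab and stays where it is left.
- bowl: small steel bowl, 79 mm across, 40 mm high, standing loose in the middle of the plate; origin at the centre of its underside. A bystander.
- clamp: steel haemostat, 56 x 140 x 7 mm, lying loose on the table in front of the stand; origin at the centre of its underside. A bystander.
- scissors: steel dressing scissors, 56 x 150 x 6 mm, lying loose on the table to the right of the stand; origin at the centre of the underside. A bystander.
- pen: white marker pen with a blue cap, 18 x 130 x 19 mm, lying loose on the table to the left of the stand; origin at the centre of its underside. A bystander.

How it is judged:
By the outcome, as a careful person would: the job done as asked, in the order asked, and still so for the second after the job is handed in, with the robot touching nothing.
It also fails if it takes over 48 s, if anything falls off the work surface, if the arm or the gripper's body presses on something with over 40 N, if the wrist force passes 120 N, or if a joint passes its speed limit or range.

## Working session

There is one attempt and no reset: what is moved stays moved. The work goes in short steps, Python scripts to look and compute and a tool call to move; the robot and the scene stay as the last step left them, time stands still between calls to the robot, and variables do not carry over. Pictures are saved under pics/ and viewed, at most 10 in all, crops included, and the job is handed in when it is done.

Besides the shell and the picture viewer there is one more tool, called after "Emit:" as name(argument=value, ...), one argument or row to a line, values as JSON. drive_tool: Moves the arm, as the interface text tells. Its arguments: {"type":"object","properties":{"offset":{"type":"array"},"turn":{"type":"array"},"hand":{"type":"array"},"newtons":{"type":"number"}},"required":["offset","turn","hand"]}

```bash
mkdir -p pics; ls
python3 - <<'E'
from rig import *
import cv2
s=observe();print(s['time_s'],s['position'],s['tool_rot'],s['ft_force'])
for n in("top","scene"):
    cv2.imwrite(f'pics/{n}0.png',get_image(n));c=camera_info(n);print(n,c)
E
```

```text
pics
0.0 [0.21339328 0.50659554 0.2306954 ] [[-9.21528197e-01  3.88310481e-01 -8.67301680e-04]
 [ 3.88311311e-01  9.21527457e-01 -1.21320258e-03]
 [ 3.28143036e-04 -1.45478343e-03 -9.99998888e-01]] [-0.37438233  0.27970206  0.39250509]
top {'fx': 451.85379163209416, 'fy': 451.85379163209416, 'cx': 323.75964765228684, 'cy': 236.79206091901625, 'k1': 0.008118697344148178, 'world_to_cam': array([[-0.02192298, -0.99973687, -0.00675026,  0.04881258],
       [-0.99152949,  0.02260658, -0.12789919,  0.52089083],
       [ 0.12801814,  0.00388915, -0.9917642 ,  0.94406344],
       [ 0.        ,  0.        ,  0.        ,  1.        ]])}
scene {'fx': 475.32165330730527, 'fy': 475.32165330730527, 'cx': 320.4143757158703, 'cy': 241.7546496657306, 'k1': -0.12267035063740962, 'world_to_cam': array([[ 0.58750902, -0.80898185, -0.01953254, -0.31627911],
       [-0.51513033, -0.35527132, -0.78001477,  0.33294435],
       [ 0.62407844,  0.46832751, -0.62545619,  0.58028351],
       [ 0.        ,  0.        ,  0.        ,  1.        ]])}
```

View pics/top0.png

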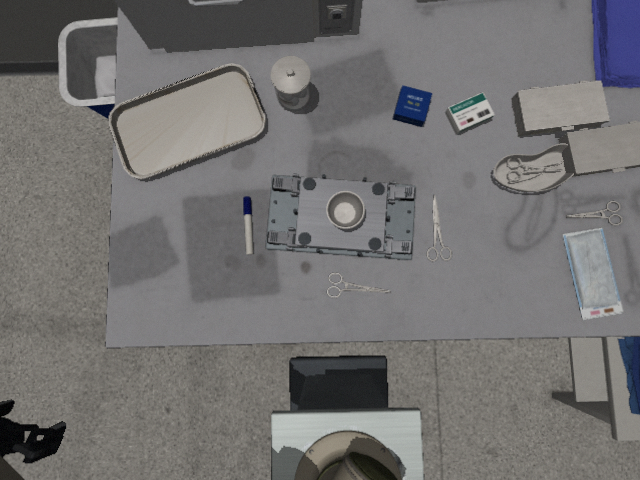

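View pics/scene0.png

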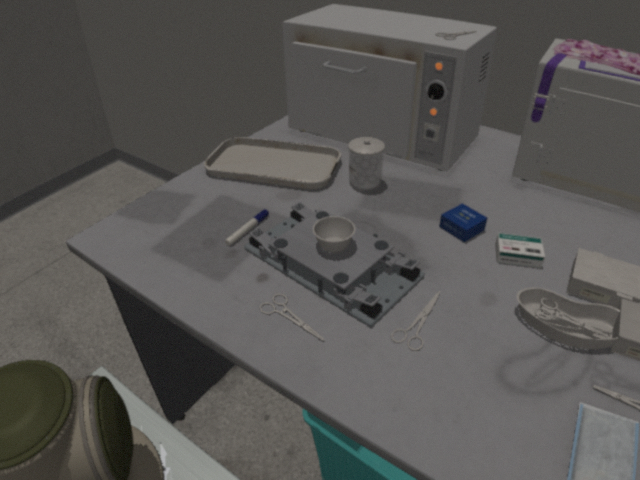

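The top view shows the stand in the middle. The dark pads are near (309,184), (378,188), (304,239) and (376,243), the tabs are at the left and right ends, and the bowl is at (345,210). I'll compute positions from these.

```bash
cat > h.py <<'E'
import numpy as np,cv2
from rig import *
def ray(c,uv,z):
    d=np.array([(uv[0]-c['cx'])/c['fx'],(uv[1]-c['cy'])/c['fy']]);s=d.copy()
    for _ in range(8): s=d/(1+c['k1']*(s@s))
    T=c['world_to_cam'];R=T[:3,:3];o=-R.T@T[:3,3];v=R.T@np.r_[s,1]
    return o+v*(z-o[2])/v[2]
def proj(c,p):
    T=c['world_to_cam'];q=T[:3,:3]@p+T[:3,3];s=q[:2]/q[2];s=s*(1+c['k1']*(s@s))
    return np.array([c['fx']*s[0]+c['cx'],c['fy']*s[1]+c['cy']])
# fit stand pose from pads 1..4 (world, Nx3); returns centre, yaw
def fit(P):
    P=np.array(P)[:,:2];c=P.mean(0);y=(P[0]+P[2]-P[1]-P[3])/2;x=(P[2]+P[3]-P[0]-P[1])/2
    return c,np.arctan2(-y[0],y[1]),np.linalg.norm(x),np.linalg.norm(y)
E
python3 - <<'E'
from h import *
im=cv2.imread('pics/top0.png');c=camera_info('top');g=cv2.cvtColor(im,cv2.COLOR_BGR2GRAY).astype(float)
P=[]
for u,v in[(304,239),(376,243),(309,184),(378,188)]:
    w=g[v-9:v+10,u-9:u+10]; _,m=cv2.threshold(w.astype(np.uint8),0,255,cv2.THRESH_OTSU+cv2.THRESH_BINARY_INV)
    n,l,s,ce=cv2.connectedComponentsWithStats(m); i=l[9,9]
    uv=ce[i]+[u-9,v-9];P.append(ray(c,uv,.048));print(uv,s[i],P[-1].round(4))
print(fit(P))
cv2.imwrite('pics/crop.png',cv2.resize(im[165:270,255:425],None,fx=4.5,fy=4.5,interpolation=cv2.INTER_CUBIC))
E
```

```text
[303.95555556 240.35      ] [  0   2  19  16 180] [0.5133 0.0794 0.048 ]
[374.74712644 245.35632184] [  0   3  19  16 174] [ 0.4992 -0.0708  0.048 ]
[309.18115942 183.02898551] [  3   2  14  13 138] [0.638  0.0661 0.048 ]
[377.95488722 188.45864662] [  3   3  13  13 133] [ 0.6225 -0.0822  0.048 ]
(array([ 0.56826919, -0.00186905]), np.float64(-0.09901581116819441), np.float64(0.12465319684977823), np.float64(0.14999316448254238))
```

View pics/crop.png

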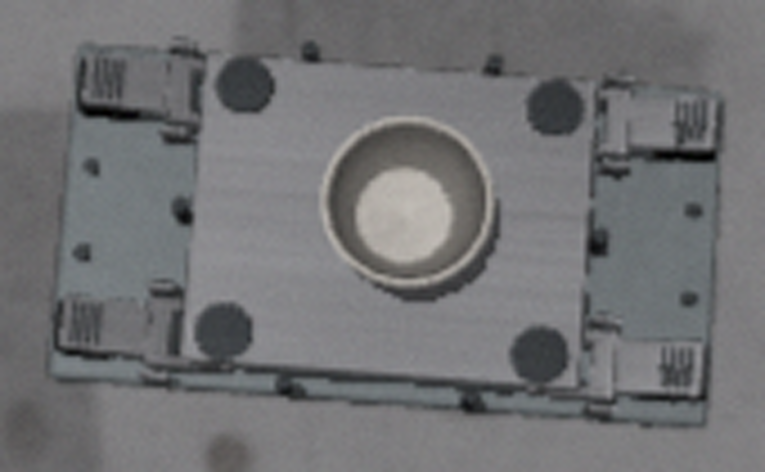

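The crop shows four dark pads at crop pixels (224,331), (540,353), (245,84) and (555,107). The ribbed tabs are at about (85,322), (680,368), (105,78) and (690,122).

Run:
```python
from h import *
c=camera_info('top')
f=lambda p:(np.array(p)+.5)/4.5-.5+[255,165]
P=[ray(c,f(p),.048) for p in[(224,331),(540,353),(245,84),(555,107)]]
ce,yaw,dx,dy=fit(P);print(np.round(P,4),ce,yaw,dx,dy)
R=np.array([[np.cos(yaw),-np.sin(yaw)],[np.sin(yaw),np.cos(yaw)]])
print(((np.array(P)[:,:2]-ce)@R).round(4))
for n,p in dict(t1=(90,322),t2=(670,365),t3=(115,80),t4=(685,122)).items():
    w=ray(c,f(p),.039);print(n,w.round(4),((w[:2]-ce)@R).round(4))
s=observe();print(s['position'],s['grip_width'],np.degrees(np.arctan2(s['tool_rot'][1,0],s['tool_rot'][0,0])))
```

```text
[[ 0.518   0.0784  0.048 ]
 [ 0.5041 -0.0707  0.048 ]
 [ 0.6375  0.0664  0.048 ]
 [ 0.6227 -0.0822  0.048 ]] [ 0.57056887 -0.00201695] -0.09611020990457117 0.1196290201036101 0.14952604234535183
[[-0.0601  0.075 ]
 [-0.0596 -0.0747]
 [ 0.0601  0.0745]
 [ 0.0596 -0.0748]]
t1 [0.5249 0.1429 0.039 ] [-0.0593  0.1399]
t2 [ 0.498  -0.1333  0.039 ] [-0.0597 -0.1376]
t3 [0.6432 0.1298 0.039 ] [0.0597 0.1382]
t4 [ 0.6159 -0.1458  0.039 ] [ 0.0589 -0.1387]
[0.21342355 0.50662444 0.23076956] 0.08544739133268198 157.14878980634134
```

Emit:
drive_tool(
  offset=[
    [0, 0, 0],
    [0, 0, 0],
    [0, 0, 0],
    [-0.86, -0.99, 0],
    [-0.86, -0.99, 0],
    [-0.86, -0.99, 0],
    [-0.86, -0.99, 0],
    [-0.86, -0.99, 0],
    [-0.86, -0.99, 0],
    [-0.86, -0.99, 0],
  ],
  turn=[
    [0, 0, -0.96],
    [0, 0, -0.96],
    [0, 0, -0.96],
    [0, 0, 0],
    [0, 0, 0],
    [0, 0, 0],
    [0, 0, 0],
    [0, 0, 0],
    [0, 0, 0],
    [0, 0, 0],
  ],
  hand=[0, 0, 0, 0, 0, 0, 0, 0, 0, 0],
)

```text
time_s: 1.35
position: [0.427, 0.206, 0.2312]
tool_rot: [[-0.995, 0.097, -0.0], [0.097, 0.995, -0.0], [0.0, -0.0, -1.0]]
ft_force: [0.7, 0.6, -0.3]
grip_width: 0.0001
gripper_force: 0.0
```

Emit:
drive_tool(
  offset=[
    [-0.86, -0.99, 0],
    [-0.86, -0.99, 0],
    [-0.86, -0.99, 0],
    [0, 0, 1],
    [0, 0, 1],
    [0, 0, 0.75],
    [0, 0, 0.5],
    [0, 0, 0],
    [0, 0, 0],
    [0, 0, 0],
  ],
  turn=[
    [0, 0, 0],
    [0, 0, 0],
    [0, 0, 0],
    [0, 0, 0],
    [0, 0, 0],
    [0, 0, 0],
    [0, 0, 0],
    [0, 0, 0],
    [0, 0, 0],
    [0, 0, 0],
  ],
  hand=[0, 0, 0, 0, 0, 0, 0, 0, 0, 0],
)

```text
time_s: 2.6
position: [0.5179, 0.0793, 0.1023]
tool_rot: [[-0.995, 0.097, 0.002], [0.097, 0.995, -0.0], [-0.002, 0.0, -1.0]]
ft_force: [-0.0, -0.6, 0.2]
grip_width: 0.0001
gripper_force: 0.0
```

```bash
cat > w.py <<'E'
from h import *
def st():
    s=observe();p=s['position'];ce=np.array([.57057,-.00202]);a=-.0961
    R=np.array([[np.cos(a),-np.sin(a)],[np.sin(a),np.cos(a)]])
    print('t',round(s['time_s'],2),'stand xy',((p[:2]-ce)@R).round(4),'z',round(p[2],4),'F',np.round(s['ft_force'],2),'M',np.round(s['wrist_torque'],2),'yaw',np.degrees(np.arctan2(s['tool_rot'][1,0],s['tool_rot'][0,0])).round(2),'zax',s['tool_rot'][:,2].round(4),s['grip_width'])
E
python3 -c "
from w import *
st();cv2.imwrite('pics/wr1.png',get_image('wrist'))
print(proj(camera_info('wrist'),np.r_[observe()['position'][:2],.048]))"
```

```text
t 2.6 stand xy [-0.0602  0.0759] z 0.1023 F [-0.04 -0.55  0.23] M [-0.   -0.02 -0.01] yaw 174.43 zax [ 1.8e-03 -2.0e-04 -1.0e+00] 5.852901641387588e-05
[313.14428376 263.99520531]
```

View pics/wr1.png

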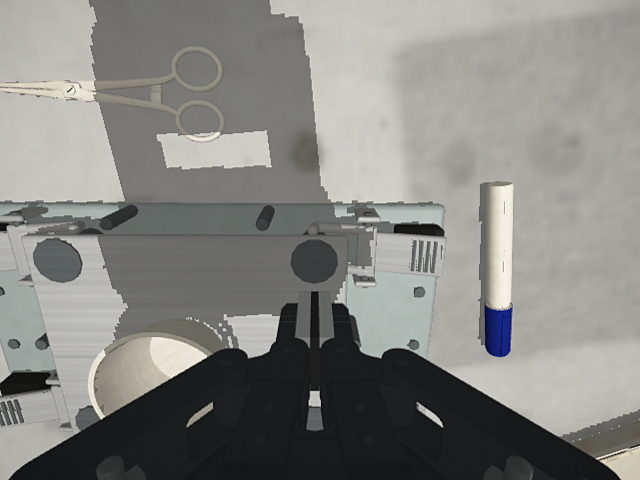

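Pad 1 is at (314,261) in the wrist view, and the TCP projects to (313,264). The alignment is good, so I'll press.

Emit:
drive_tool(
  offset=[
    [0, 0, 0.4],
    [0, 0, 0.4],
    [0, 0, 0.3],
    [0, 0, 0.15],
    [0, 0, 0.05],
    [0, 0, 0.05],
    [0, 0, 0.05],
    [0, 0, 0],
    [0, 0, 0],
    [0, 0, 0],
  ],
  turn=[
    [0, 0, 0],
    [0, 0, 0],
    [0, 0, 0],
    [0, 0, 0],
    [0, 0, 0],
    [0, 0, 0],
    [0, 0, 0],
    [0, 0, 0],
    [0, 0, 0],
    [0, 0, 0],
  ],
  hand=[0, 0, 0, 0, 0, 0, 0, 0, 0, 0],
)

```text
time_s: 3.9
position: [0.5179, 0.0793, 0.0469]
tool_rot: [[-0.995, 0.097, 0.002], [0.097, 0.995, -0.0], [-0.002, -0.0, -1.0]]
ft_force: [-3.8, 0.8, 13.8]
grip_width: -0.0002
gripper_force: 7.0
```

Pad 1 is firm: 13.8 N at z 0.047. Next is pad 2.

Emit:
drive_tool(
  offset=[
    [0, 0, -0.7],
    [0, 0, -0.7],
    [0, -0.94, 0],
    [0, -0.94, 0],
    [0, -0.94, 0],
    [0, -0.94, 0],
    [0, 0, 0.6],
    [0, 0, 0.5],
    [0, 0, 0],
    [0, 0, 0],
  ],
  turn=[
    [0, 0, 0],
    [0, 0, 0],
    [0, 0, 0],
    [0, 0, 0],
    [0, 0, 0],
    [0, 0, 0],
    [0, 0, 0],
    [0, 0, 0],
    [0, 0, 0],
    [0, 0, 0],
  ],
  hand=[0, 0, 0, 0, 0, 0, 0, 0, 0, 0],
)

```text
time_s: 5.15
position: [0.5034, -0.0704, 0.0581]
tool_rot: [[-0.995, 0.097, 0.001], [0.097, 0.995, -0.0], [-0.001, -0.0, -1.0]]
ft_force: [0.1, 1.2, 0.2]
grip_width: 0.0
gripper_force: 0.0
```

Emit:
drive_tool(
  offset=[
    [0, 0, 0.1],
    [0, 0, 0.05],
    [0, 0, 0.05],
    [0, 0, 0.05],
    [0, 0, 0.05],
    [0, 0, 0],
    [0, 0, 0],
    [0, 0, 0],
    [0, 0, 0],
    [0, 0, 0],
  ],
  turn=[
    [0, 0, 0],
    [0, 0, 0],
    [0, 0, 0],
    [0, 0, 0],
    [0, 0, 0],
    [0, 0, 0],
    [0, 0, 0],
    [0, 0, 0],
    [0, 0, 0],
    [0, 0, 0],
  ],
  hand=[0, 0, 0, 0, 0, 0, 0, 0, 0, 0],
)

```text
time_s: 6.4
position: [0.503, -0.0705, 0.0468]
tool_rot: [[-0.995, 0.097, 0.001], [0.097, 0.995, -0.001], [-0.001, -0.001, -1.0]]
ft_force: [-5.4, 1.0, 18.5]
grip_width: -0.0003
gripper_force: 9.1
```

```bash
python3 -c "
from w import *
st()"
```

```text
t 6.4 stand xy [-0.0607 -0.0746] z 0.0468 F [-5.43  1.01 18.5 ] M [0.23 0.91 0.04] yaw 174.44 zax [ 1.2e-03 -7.0e-04 -1.0e+00] -0.000312188310327481
```

Pad 2 is firm. Next is pad 4.

Emit:
drive_tool(
  offset=[
    [0, 0, -0.7],
    [0, 0, -0.7],
    [-1, 0, 0],
    [-1, 0, 0],
    [-1, 0, 0],
    [0, 0, 0],
    [0, 0, 0.6],
    [0, 0, 0.5],
    [0, 0, 0],
    [0, 0, 0],
  ],
  turn=[
    [0, 0, 0],
    [0, 0, 0],
    [0, 0, 0],
    [0, 0, 0],
    [0, 0, 0],
    [0, 0, 0],
    [0, 0, 0],
    [0, 0, 0],
    [0, 0, 0],
    [0, 0, 0],
  ],
  hand=[0, 0, 0, 0, 0, 0, 0, 0, 0, 0],
)

```text
time_s: 7.65
position: [0.6223, -0.0821, 0.0582]
tool_rot: [[-0.995, 0.097, 0.001], [0.097, 0.995, -0.0], [-0.001, -0.0, -1.0]]
ft_force: [0.0, -0.9, 0.3]
grip_width: -0.0
gripper_force: 0.0
```

Emit:
drive_tool(
  offset=[
    [0, 0, 0.1],
    [0, 0, 0.05],
    [0, 0, 0.05],
    [0, 0, 0.05],
    [0, 0, 0.05],
    [0, 0, 0],
    [0, 0, 0],
    [0, 0, 0],
    [0, 0, 0],
    [0, 0, 0],
  ],
  turn=[
    [0, 0, 0],
    [0, 0, 0],
    [0, 0, 0],
    [0, 0, 0],
    [0, 0, 0],
    [0, 0, 0],
    [0, 0, 0],
    [0, 0, 0],
    [0, 0, 0],
    [0, 0, 0],
  ],
  hand=[0, 0, 0, 0, 0, 0, 0, 0, 0, 0],
)

```text
time_s: 8.9
position: [0.6225, -0.0821, 0.047]
tool_rot: [[-0.995, 0.097, 0.001], [0.097, 0.995, -0.001], [-0.001, -0.0, -1.0]]
ft_force: [-5.0, 1.0, 13.3]
grip_width: -0.0002
gripper_force: 6.4
```

```bash
python3 -c "
from w import *
st()"
```

```text
t 8.9 stand xy [ 0.0594 -0.0747] z 0.047 F [-4.97  0.99 13.29] M [ 0.19  0.82 -0.01] yaw 174.44 zax [ 1.3e-03 -6.0e-04 -1.0e+00] -0.00024707390287367973
```

Pad 4 is firm. I'll press pad 3 to confirm it sinks.

Emit:
drive_tool(
  offset=[
    [0, 0, -0.7],
    [0, 0, -0.7],
    [0, 0.935, 0],
    [0, 0.935, 0],
    [0, 0.935, 0],
    [0, 0.935, 0],
    [0, 0, 0.6],
    [0, 0, 0.5],
    [0, 0, 0],
    [0, 0, 0],
  ],
  turn=[
    [0, 0, 0],
    [0, 0, 0],
    [0, 0, 0],
    [0, 0, 0],
    [0, 0, 0],
    [0, 0, 0],
    [0, 0, 0],
    [0, 0, 0],
    [0, 0, 0],
    [0, 0, 0],
  ],
  hand=[0, 0, 0, 0, 0, 0, 0, 0, 0, 0],
)

```text
time_s: 10.15
position: [0.6373, 0.0667, 0.0581]
tool_rot: [[-0.995, 0.097, 0.001], [0.097, 0.995, -0.0], [-0.001, 0.0, -1.0]]
ft_force: [0.3, -1.1, -0.4]
grip_width: 0.0001
gripper_force: 0.0
```

Emit:
drive_tool(
  offset=[
    [0, 0, 0.1],
    [0, 0, 0.05],
    [0, 0, 0.05],
    [0, 0, 0.05],
    [0, 0, 0.05],
    [0, 0, 0],
    [0, 0, 0],
    [0, 0, 0],
    [0, 0, 0],
    [0, 0, 0],
  ],
  turn=[
    [0, 0, 0],
    [0, 0, 0],
    [0, 0, 0],
    [0, 0, 0],
    [0, 0, 0],
    [0, 0, 0],
    [0, 0, 0],
    [0, 0, 0],
    [0, 0, 0],
    [0, 0, 0],
  ],
  hand=[0, 0, 0, 0, 0, 0, 0, 0, 0, 0],
)

```text
time_s: 11.4
position: [0.637, 0.0669, 0.0455]
tool_rot: [[-0.995, 0.097, 0.0], [0.097, 0.995, 0.0], [-0.0, 0.0, -1.0]]
ft_force: [-0.3, 0.6, 3.9]
grip_width: 0.0003
gripper_force: 2.3
```

```bash
python3 -c "
from w import *
st()"
```

```text
t 11.4 stand xy [0.0595 0.075 ] z 0.0455 F [-0.34  0.59  3.93] M [ 0.08  0.01 -0.  ] yaw 174.43 zax [ 4.e-04  0.e+00 -1.e+00] 0.0003360426864121996
```

Pad 3 is yielding. I'll follow it down to its firm end.

Emit:
drive_tool(
  offset=[
    [0, 0, 0.05],
    [0, 0, 0.05],
    [0, 0, 0.04],
    [0, 0, 0],
    [0, 0, 0],
    [0, 0, 0],
    [0, 0, 0],
    [0, 0, 0],
    [0, 0, 0],
    [0, 0, 0],
  ],
  turn=[
    [0, 0, 0],
    [0, 0, 0],
    [0, 0, 0],
    [0, 0, 0],
    [0, 0, 0],
    [0, 0, 0],
    [0, 0, 0],
    [0, 0, 0],
    [0, 0, 0],
    [0, 0, 0],
  ],
  hand=[0, 0, 0, 0, 0, 0, 0, 0, 0, 0],
)

```text
time_s: 12.65
position: [0.6374, 0.067, 0.0413]
tool_rot: [[-0.995, 0.097, 0.002], [0.097, 0.995, -0.0], [-0.002, 0.0, -1.0]]
ft_force: [-2.5, 0.1, 15.0]
grip_width: -0.0
gripper_force: 7.4
```

Corner 3 sinks 6 mm and then goes firm. Now tab 3.

Emit:
drive_tool(
  offset=[
    [0, 0, -0.4],
    [0, 0, -0.5],
    [0, 0, -0.5],
    [0, 0.85, 0],
    [0, 0.85, 0],
    [0, 0, 0.5],
    [0, 0, 0.5],
    [0, 0, 0.2],
    [0, 0, 0],
    [0, 0, 0],
  ],
  turn=[
    [0, 0, 0],
    [0, 0, 0],
    [0, 0, 0],
    [0, 0, 0],
    [0, 0, 0],
    [0, 0, 0],
    [0, 0, 0],
    [0, 0, 0],
    [0, 0, 0],
    [0, 0, 0],
  ],
  hand=[0, 0, 0, 0, 0, 0, 0, 0, 0, 0],
)

```text
time_s: 13.9
position: [0.6439, 0.1344, 0.0486]
tool_rot: [[-0.995, 0.097, 0.001], [0.097, 0.995, 0.0], [-0.001, 0.0, -1.0]]
ft_force: [0.2, 0.2, -0.1]
grip_width: 0.0001
gripper_force: 0.0
```

```bash
python3 -c "
from w import *
st();cv2.imwrite('pics/wr2.png',get_image('wrist'))
print(proj(camera_info('wrist'),np.r_[observe()['position'][:2],.039]))"
```

```text
t 13.9 stand xy [0.0599 0.1429] z 0.0486 F [ 0.17  0.24 -0.09] M [ 0.01 -0.04 -0.01] yaw 174.42 zax [ 0.0013  0.     -1.    ] 6.032088211800096e-05
[312.82227902 301.14347722]
```

View pics/wr2.png

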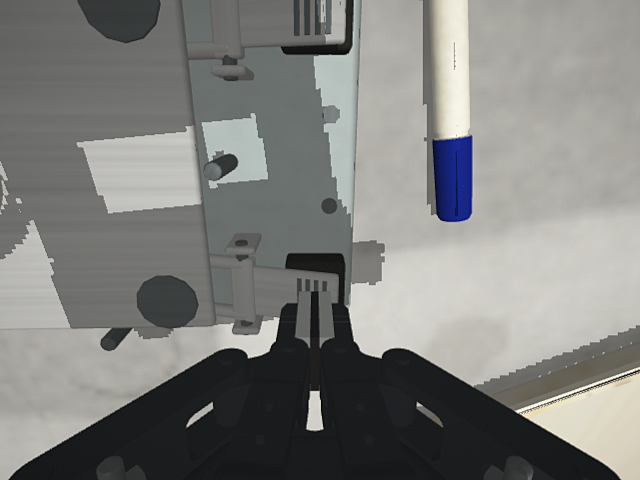

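The fingertips at (314,290) are over the ribbed face of tab 3, with the plate clear to the left. Pressing now.

Emit:
drive_tool(
  offset=[
    [0, 0, 0.1],
    [0, 0, 0.06],
    [0, 0, 0.06],
    [0, 0, 0.06],
    [0, 0, 0.06],
    [0, 0, 0.06],
    [0, 0, 0.06],
    [0, 0, 0.02],
    [0, 0, 0],
    [0, 0, 0],
  ],
  turn=[
    [0, 0, 0],
    [0, 0, 0],
    [0, 0, 0],
    [0, 0, 0],
    [0, 0, 0],
    [0, 0, 0],
    [0, 0, 0],
    [0, 0, 0],
    [0, 0, 0],
    [0, 0, 0],
  ],
  hand=[0, 0, 0, 0, 0, 0, 0, 0, 0, 0],
)

```text
time_s: 15.2
position: [0.6438, 0.1347, 0.0297]
tool_rot: [[-0.995, 0.097, 0.001], [0.097, 0.995, 0.0], [-0.001, 0.0, -1.0]]
ft_force: [-2.4, 3.0, 11.4]
grip_width: 0.0001
gripper_force: 5.8
```

Emit:
drive_tool(
  offset=[
    [0, 0, 0.02],
    [0, 0, 0.02],
    [0, 0, 0],
    [0, 0, 0],
    [0, 0, 0],
    [0, 0, 0],
    [0, 0, 0],
    [0, 0, 0],
    [0, 0, 0],
    [0, 0, 0],
  ],
  turn=[
    [0, 0, 0],
    [0, 0, 0],
    [0, 0, 0],
    [0, 0, 0],
    [0, 0, 0],
    [0, 0, 0],
    [0, 0, 0],
    [0, 0, 0],
    [0, 0, 0],
    [0, 0, 0],
  ],
  hand=[0, 0, 0, 0, 0, 0, 0, 0, 0, 0],
)

```text
time_s: 16.45
position: [0.6439, 0.1347, 0.0295]
tool_rot: [[-0.995, 0.097, 0.002], [0.097, 0.995, 0.0], [-0.002, 0.0, -1.0]]
ft_force: [-5.5, 1.8, 21.1]
grip_width: -0.0002
gripper_force: 10.5
```

The tab is at its stop, 21 N with no further travel. I'll retract and look.

Emit:
drive_tool(
  offset=[
    [0, 0, -0.2],
    [0, 0, -0.5],
    [0, 0, -1],
    [0, 0, -1],
    [0, 0, -1],
    [1, 1, 0],
    [1, 1, 0],
    [1, 1, 0],
    [0, 0, 0],
    [0, 0, 0],
  ],
  turn=[
    [0, 0, 0],
    [0, 0, 0],
    [0, 0, 0],
    [0, 0, 0],
    [0, 0, 0],
    [0, 0, 0],
    [0, 0, 0],
    [0, 0, 0],
    [0, 0, 0],
    [0, 0, 0],
  ],
  hand=[0, 0, 0, 0, 0, 0, 0, 0, 0, 0],
)

```text
time_s: 17.7
position: [0.536, 0.2651, 0.1746]
tool_rot: [[-0.995, 0.097, -0.0], [0.097, 0.995, -0.001], [0.0, -0.001, -1.0]]
ft_force: [0.6, -0.8, -0.6]
grip_width: -0.0001
gripper_force: 0.0
```

```bash
python3 -c "
from w import *
st();a=get_image('scene')[180:340,210:450];b=get_image('top')[165:270,230:460]
cv2.imwrite('pics/end.png',np.vstack([cv2.resize(a,(440,293),interpolation=2),cv2.resize(b,(440,201),interpolation=2)]))"
```

```text
t 17.7 stand xy [-0.0601  0.2626] z 0.1746 F [ 0.63 -0.78 -0.59] M [ 0.04 -0.01 -0.04] yaw 174.43 zax [-4.e-04 -8.e-04 -1.e+00] -0.00014927100342026855
```

View pics/end.png

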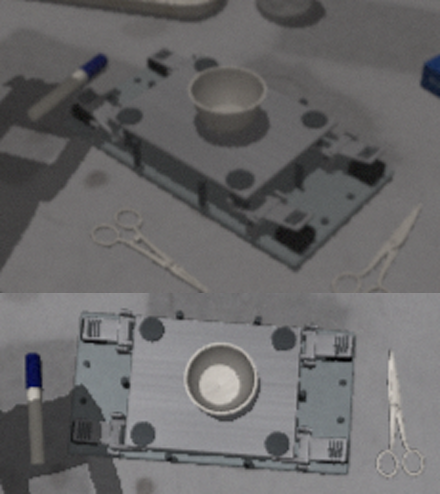

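The picture shows tab 3 lying flat, at top left around (172,65) in the upper crop. The other tabs are up, the plate is level, and the bowl is in the middle at (220,380) in the lower crop. The bystanders haven't moved, so I'm handing in.

```bash
python3 -c "
from rig import env
print(env.close_job())"
```

```text
the job is handed in; nothing more can be done
None
```

The back-left corner (pad 3) was the one that sank, so I pressed its shim tab (tab 3) flat to its stop, and the job is handed in at about 18 s; the final picture shows the other three tabs up, the bowl in place and nothing else moved, but I did not press pad 3 again to test the prop.

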